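# Index the bowl turntable and lid the bowl

## Robot

A 6-joint arm with a two-finger parallel gripper is mounted at the origin on the work surface. World frame = base frame: x ahead of the robot, y to its left, z up, the work surface at z = 0. Lengths are in m, angles in rad, forces in N, time in s.
With the tool pointing down it reaches from about 0.35 to 0.975 m from the base axis. Payload 4.9 kg.
Tool frame: the origin (TCP) lies on the centre line of the jaws, within the pads' length; the fingertips stand manip.tcp_to_tips ahead of it and the grasp point (between the pads) is the TCP (manip.tcp_to_tips is the distance from the TCP to the fingertips, in m); y points along the fingers, z is the direction in which the jaws open and shut, and the axes are right-handed (so a half turn about y gives the same grasp; the last joint's range is limited). The gripper opens to 85 mm and grips with 20 to 120 N. Pads are 22 mm wide; open, the fingers measure 114 mm over their backs; the gripper's body (76 mm by 85 mm) begins 54 mm behind the grasp point. The pads swing forward as they close: fully open they stand 13 mm farther back than shut.
Start: joints at [-1.32, 0.053, 1.613, -0, 1.476, -0.119], TCP at [0.226, -0.583, 0.25] pointing down, gripper open.
Joint ranges: [-3.01, 3.01], [-1.01, 2.22], [0.06, 2.58], [-1.02, 4.17], [0.09, 2.62], [-3.14, 3.14]. Speed limits (rad/s): [2.57, 2.57, 3.14, 3.14, 3.14, 3.14].

## Interface

Orientations are given as a unit quaternion [w, x, y, z].
In Python, from plant import manip gives the robot as it stands.
- The arm moves only by the tool apply_moves, never from a script. Its argument "moves" is a list of rows, each a list of 7 numbers: the gripper's target within -1 to 1 (shut at 1, half-way at 0, fully open at -1), then the shift along the tool's x, y, z in mm, then the turn, a rotation vector about the tool's x, y, z in degrees. A call has 1 to 20 rows; each row shifts and turns the commanded pose from where the row before left it, along the tool's axes as they then stand; what a row does not reach is not made up. A row lasts 1/10 s, in which the tool goes at most 50 mm and 8.59 degrees, less where a joint would pass 70% of its speed; a pose out of reach is approached as far as the arm can. A call with a gripper value outside its range is refused whole. The fingers move at their own pace and stop on an object; the grip force is fixed at half the most. Time passes only in rows, so rows that do not move let the fingers close. It gives the time, the measured TCP pose, the force and the opening at its end, in the units of the state.
- manip.state(): the state, without advancing time (a new reading comes with each control period).
- manip.grab_frame(name): name is "scene" or "side" or "wrist"; returns the picture (480x640x3 uint8, blue, green, red); there is no depth.
- manip.calibration(name): a dict with "mtx" (3x3 intrinsics, pixels), "distortion" ([k1, k2, p1, p2, k3] as OpenCV has them; the pictures are not rectified), "T" (4x4, takes a point from camera to world coordinates); the wrist camera has in their place "T_tool_cam" (4x4, takes a point from camera to tool coordinates, whose origin is the TCP and whose axes are the tool frame's). Camera axes: x right, y down, z forward; pixel columns grow to the right and rows downward; lengths in m; the calibration is good to about 2 mm. A picture is of the moment at which its call begins: read the wrist's pose just before it. calibration takes no time and is no camera call.
- manip.job_done(): hands the job in, once; it reports no verdict.
The state is a dict: "time": time; "joint_pos": joint angles; "joint_vel": joint speeds; "joint_efforts": joint torques, N m; "tool_pos": TCP position; "tool_rot": TCP orientation; "contact_force": force on the tool from outside, world axes, zero at the start; "ft_torque": the same for the moment, N m; "gripper_width": opening from 0.0 (shut) to 1.0 (fully open).
Only numpy, scipy, OpenCV 4.12 (cv2) and the standard library are available. Lean on these libraries where they do the work, as an engineer would, in place of code of your own. Each camera call takes 0.05 s, during which the arm holds its last target. There are 200 camera calls.

## Task

Lift the red sprung plunger, turn the walnut turntable until the plunger stands at the notch marked by the brass button, and let the plunger drop fully home there. Then take the dark chestnut lid off its cedar rest and set it gently on the chestnut bowl, seated flat, without dropping it. The bowl's lacquer is still drying, so do not touch the bowl with the gripper or arm and keep it standing on its cork pad; leave the pale lid, the clay cup and the copper spatula where they are.

Things in the scene. Friction and masses are not known exactly. Their poses are not given: they have to be found in the camera images.
- turntable: fixed dark steel base disc, 376 mm across, 12 mm thick, of the indexing turntable; origin at its centre on the table top, z up: the turning axis. It carries a grey ring (radius 112 to 152 mm, top 30 mm above the table) with ten notches 36 degrees apart, 19 mm wide. Its heading is random; the plunger starts locked in the notch on its -x side.
- disc (a joint): turn of the walnut disc (224 mm across, top 40 mm above the table) about the vertical axis through turntable's origin, rad, 0 at the start, positive anticlockwise from above, stops at +-1.45. Friction about 0.06 N m. The plunger rides on the disc: carrying the lifted plunger round in an arc turns it; it stays where it is left.
- plunger (a joint): height of the sprung plunger, m: 0 home, grows as lifted, stop at 0.026. Its round-nosed 14 mm pin reaches 16 mm into a notch: lifted 18 mm or more it is clear and the disc turns; let go within about 5 mm of a notch's middle it drops home, elsewhere it rests on the ring. Pressed down by a spring, 3 N at home, 7 N at full lift, plus 0.8 N weight.
- plunger_grip (a point): point on the plunger's axis, to be gripped: it lies 80 mm above the table when home and rises with the plunger, 135 mm from the turning axis. The plunger's red round knob is 32 mm across, from 26 mm below to 16 mm above this point; the top of the steel lug under it is 50 mm above the table.
- mark_brass: brass button, 26 mm across, 8 mm high, on the base just outside the ring, 170 mm from the turning axis, in line with the notch wanted; origin at the centre of its underside. It is at one of the notches one or two steps (36 or 72 degrees) either side of the plunger's start; three like black buttons mark the other three.
- bowl: glossy chestnut Go bowl, loose, 120 mm across its belly, 78 mm high, mouth 90 mm across inside and 100 mm outside; origin at the centre of its underside, z up. It stands on the cork pad and rides round with the disc.
- pad (a point): centre of the top of the cork pad (120 mm across, 42 mm above the table) on the walnut disc, 50 mm from the turning axis, across from the plunger.
- lid: dark chestnut lid, 106 mm across, 0.12 kg, on one of two cedar rests (rings 106 mm across, 24 mm high; side random). Origin: centre of its spigot's underside, z up. Spigot 72 mm across widening to 80 mm at 8 mm up; brim 8 to 17 mm up; upright round knob 28 mm across, 17 to 53 mm up. The origin is 16 mm above the table on the rest, and 70 mm above the bowl's origin when seated.
- pale_lid: lid of pale wood, same shape, on the other cedar rest; to be left alone. Origin as for the lid.
- cup: clay cup, 80 mm across, 85 mm high, bystander; origin at the centre of its underside
- spatula: copper spatula, 200 mm long, lying on the table, bystander; origin at its middle
Things that resemble listed ones, but are neither listed nor needed, are in the scene too. What is shaped like the bowl but green is not meant.

How it is judged:
By the outcome, as a careful person would: the job done as asked, in the order asked, and still so for the second after the job is handed in, with the robot touching nothing.
It also fails if it takes over 64 s, if anything falls off the work surface, if the arm or the gripper's body presses on something with over 40 N, if the wrist force passes 120 N, or if a joint passes its speed limit or range.

## Working session

There is one attempt and no reset: what is moved stays moved. The work goes in short steps, Python scripts to look and compute and a tool call to move; the robot and the scene stay as the last step left them, time stands still between calls to the robot, and variables do not carry over. Pictures are saved under pics/ and viewed, about 8 in all and at most 12, crops included, and the job is handed in when it is done.

Besides the shell and the picture viewer there is one more tool, called by a JSON object that holds its "name" and its "arguments". apply_moves: Moves the arm, as the interface text tells. Its arguments: {"type":"object","properties":{"moves":{"type":"array","items":{"type":"array","items":{"type":"number"}}}},"required":["moves"]}

```bash
ls; mkdir -p pics; python3 - <<'E'
from plant import manip
import cv2,numpy as np
np.set_printoptions(precision=4,suppress=True)
print(manip.state(), manip.tcp_to_tips)
for n in("scene","side","wrist"):
    im=manip.grab_frame(n);cv2.imwrite(f"pics/a_{n}.png",im);print(n,manip.calibration(n))
E
```

```text
pics
{'time': 0.0, 'joint_pos': array([-1.32  ,  0.0533,  1.6143, -0.    ,  1.476 , -0.119 ]), 'joint_vel': array([ 0.0018,  0.0028, -0.0001, -0.0008,  0.0009,  0.0006]), 'joint_efforts': array([  0.0005, -39.3681, -37.0179,  -0.0001,   0.007 ,   0.    ]), 'tool_pos': array([ 0.2257, -0.5822,  0.2491]), 'tool_rot': array([ 0.1299, -0.1301,  0.6958, -0.6943]), 'contact_force': array([ 0.0333, -0.8843, -0.6627]), 'ft_torque': array([-0.0189, -0.0388, -0.0277]), 'gripper_width': 1.0041322718630685} 0.019
scene {'mtx': array([[437.5137,   0.    , 316.8864],
       [  0.    , 437.5137, 231.6293],
       [  0.    ,   0.    ,   1.    ]]), 'distortion': array([-0.0828,  0.    ,  0.    ,  0.    ,  0.    ]), 'T': array([[ 0.8415,  0.303 , -0.4473,  0.8997],
       [ 0.5402, -0.4545,  0.7083, -0.6642],
       [ 0.0113, -0.8376, -0.5461,  0.5783],
       [ 0.    ,  0.    ,  0.    ,  1.    ]])}
side {'mtx': array([[489.4452,   0.    , 322.9153],
       [  0.    , 489.4452, 249.9951],
       [  0.    ,   0.    ,   1.    ]]), 'distortion': array([-0.1094,  0.    ,  0.    ,  0.    ,  0.    ]), 'T': array([[ 0.9128, -0.2145,  0.3477,  0.0075],
       [-0.4085, -0.4855,  0.773 , -1.0344],
       [ 0.003 , -0.8475, -0.5307,  0.7836],
       [ 0.    ,  0.    ,  0.    ,  1.    ]])}
wrist {'mtx': array([[363.78  ,   0.    , 317.6805],
       [  0.    , 363.78  , 234.5956],
       [  0.    ,   0.    ,   1.    ]]), 'distortion': array([-0.0549,  0.    ,  0.    ,  0.    ,  0.    ]), 'T_tool_cam': array([[ 0.0007,  0.9453,  0.3262, -0.0855],
       [-0.0001, -0.3262,  0.9453, -0.1244],
       [ 1.    , -0.0007, -0.0002,  0.0006],
       [ 0.    ,  0.    ,  0.    ,  1.    ]])}
```

View pics/a_scene.png

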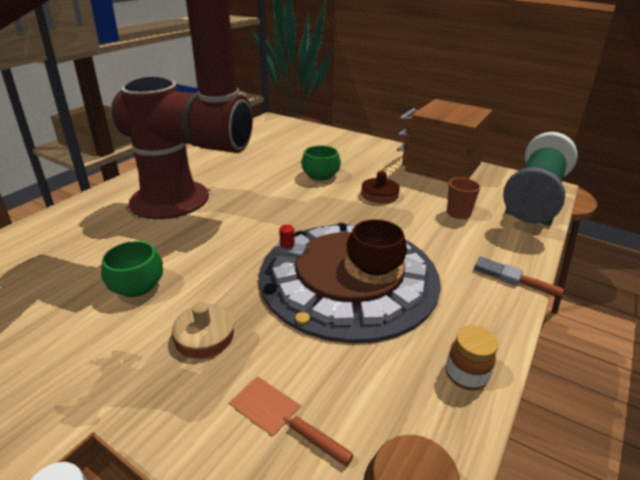

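View pics/a_side.png

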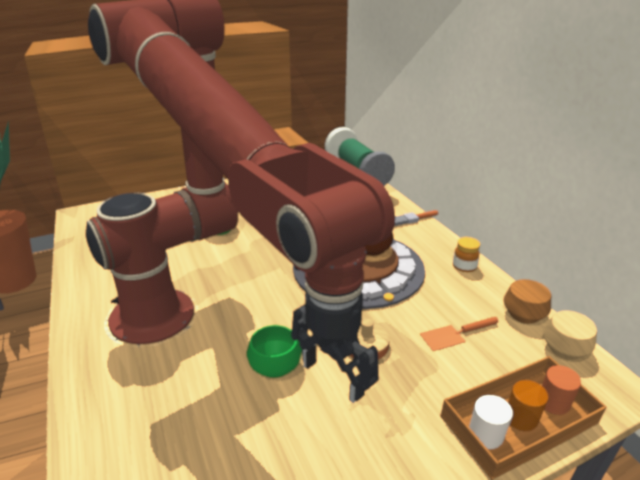

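Scene view shows the plunger knob at (287,237), the brass button at (303,318), black buttons at (270,288) and about (343,227), and the chestnut bowl at (377,248).
- **Lid candidates:** dark lid at (381,188) and pale lid at (204,328). I choose the dark one.
- **Look-alikes to avoid:** green bowls at (320,162) and (132,268), the jar at (472,357), and the brown bowl shape at (415,470).

```bash
cat > h.py <<'E'
from plant import manip
import cv2,numpy as np
from scipy.optimize import least_squares
from scipy.spatial.transform import Rotation as R
np.set_printoptions(precision=4,suppress=True)
def Ttool():
    s=manip.state();T=np.eye(4);q=s['tool_rot'];T[:3,:3]=R.from_quat(np.r_[q[1:],q[0]]).as_matrix();T[:3,3]=s['tool_pos'];return T
def cam(n):
    c=manip.calibration(n);return c['mtx'],c['distortion'],(c['T'] if 'T' in c else Ttool()@c['T_tool_cam'])
def ray(px,z,c):
    K,D,T=c;u=cv2.undistortPoints(np.float64(px).reshape(-1,1,2),K,D)[:,0]
    d=np.c_[u,np.ones(len(u))]@T[:3,:3].T;t=(np.asarray(z)-T[2,3])/d[:,2];return T[:3,3]+d*t[:,None]
def proj(P,c):
    K,D,T=c;Ti=np.linalg.inv(T);return cv2.projectPoints(np.float64(P).reshape(-1,3),cv2.Rodrigues(Ti[:3,:3])[0],Ti[:3,3],K,D)[0][:,0]
def blob(mask,seed=None):
    n,l,st,ce=cv2.connectedComponentsWithStats(mask.astype(np.uint8))
    return sorted([(int(st[i,4]),st[i,:4].tolist(),ce[i].round(1).tolist()) for i in range(1,n) if st[i,4]>15],reverse=True)
E
python3 - <<'E'
from h import *
im=cv2.imread('pics/a_scene.png');c=cam('scene');hsv=cv2.cvtColor(im,cv2.COLOR_BGR2HSV);H,S,V=cv2.split(hsv)
roi=np.zeros(H.shape,bool);roi[215:340,250:450]=1
ring=roi&(S<60)&(V>110)
ys,xs=np.nonzero(ring);P=ray(np.c_[xs,ys],np.full(len(xs),.03),c)[:,:2];print(len(xs))
c0=P.mean(0)
# outer boundary: farthest per angle bin
for _ in range(8):
    d=P-c0;a=np.arctan2(d[:,1],d[:,0]);r=np.hypot(*d.T);b=((a+np.pi)/(2*np.pi)*72).astype(int)
    Q=np.array([P[b==k][np.argmax(r[b==k])] for k in range(72) if (b==k).sum()>3 and r[b==k].max()>.135 and r[b==k].max()<.17])
    s=least_squares(lambda p:np.hypot(*(Q-p[:2]).T)-p[2],[*c0,.15],loss='soft_l1',f_scale=.003);c0=s.x[:2]
print('centre',s.x,len(Q),np.abs(s.fun).mean())
red=roi&((H<6)|(H>174))&(S>200)&(V>130);print('red',blob(red)[:2])
br=roi&(H>12)&(H<28)&(S>130)&(V>150);print('brass',blob(br)[:4])
b=blob(br)[0]; m=ray([[303.,318]],[.008],c);print(m)
k=ray([[287,229.]],[.096],c);print('knobtop',k)
for q in (m,k): d=q[0,:2]-c0;print(np.hypot(*d),np.degrees(np.arctan2(d[1],d[0])))
print('lid knob top',ray([[381,174]],[.069],c),'brim',ray([[381,187]],[.033],c))
print('bowl mouth',ray([[377,237]],[.12],c),'pale',ray([[201,309]],[.069],c))
cv2.imwrite('pics/b.png',np.hstack([cv2.resize(im[210:345,245:450],None,fx=2.5,fy=2.5,interpolation=3),cv2.resize(im[150:285,335:435],None,fx=2.5,fy=2.5,interpolation=3)]))
E
```

```text
3540
centre [ 0.5748 -0.0201  0.1561] 54 0.0029364650312775267
red [(70, [281, 226, 12, 7], [286.5, 228.9])]
brass [(104, [296, 312, 13, 10], [302.1, 316.8]), (34, [398, 266, 6, 11], [400.3, 270.4])]
[[ 0.5681 -0.183   0.008 ]]
knobtop [[ 0.4487 -0.0642  0.096 ]]
0.16307983907835805 -92.35091185202292
0.1336393482253418 -160.74005872085257
lid knob top [[0.4727 0.3312 0.069 ]] brim [[0.4781 0.3273 0.033 ]]
bowl mouth [[ 0.6289 -0.0224  0.12  ]] pale [[ 0.449  -0.3121  0.069 ]]
```

View pics/b.png

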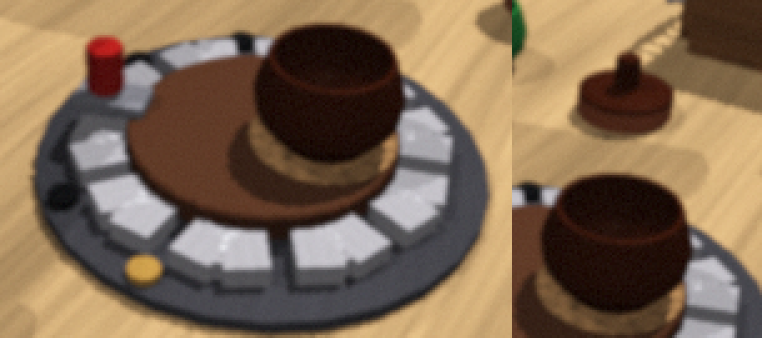

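```bash
cat >> h.py <<'E'
def go(p,head=None):
    "shift (mm) in present tool axes to world p; turn about tool y (deg) to heading of tool z; tilt fix"
    T=Ttool();th=np.degrees(np.arctan2(T[1,2],T[0,2]));print('now',T[:3,3],'heading',th)
    print('shift',T[:3,:3].T@(np.asarray(p)-T[:3,3])*1e3)
    for h in ([th] if head is None else [head]):
        a=np.radians(h);G=np.array([[np.sin(a),0,np.cos(a)],[-np.cos(a),0,np.sin(a)],[0,-1,0]])
        print('turn',np.degrees(R.from_matrix(T[:3,:3].T@G).as_rotvec()))
E
python3 -c "
from h import *
go([.449,-.064,.25],-160)
go([.449,-.064,.25])"
```

```text
now [ 0.2258 -0.5823  0.2493] heading -68.81226577853009
shift [-395.457     0.0602 -402.5941]
turn [ 0.0811 91.1877  0.0636]
now [ 0.2258 -0.5823  0.2493] heading -68.81226577853009
shift [-395.457     0.0602 -402.5941]
turn [ 0.0917 -0.     -0.0121]
```

{"name": "apply_moves", "arguments": {"moves": [[-1,-20,0,-20,0,0,0],[-1,-30,0,-30,0,0,0],[-1,-33,0,-34,0,0,0],[-1,-33,0,-34,0,0,0],[-1,-33,0,-34,0,0,0],[-1,-33,0,-34,0,0,0],[-1,-33,0,-34,0,0,0],[-1,-33,0,-34,0,0,0],[-1,-33,0,-34,0,0,0],[-1,-33,0,-34,0,0,0],[-1,-33,0,-34,0,0,0],[-1,-27,0,-27,0,0,0],[-1,-21,0,-20,0,0,0],[-1,0,0,0,0,0,0],[-1,0,0,0,0,0,0]]}}

```text
time: 1.65
tool_pos: [0.4483, -0.064, 0.25]
tool_rot: [-0.13, 0.131, -0.695, 0.695]
contact_force: [-0.3, 0.7, 0.0]
gripper_width: 1.001
```

```bash
python3 - <<'E'
from h import *
T=cam('wrist');np.save('pics/Tw1.npy',T[2]);im=manip.grab_frame('wrist');cv2.imwrite('pics/w1.png',im)
go([.449,-.064,.25])
print(proj([[.449,-.064,.096],[.568,-.183,.008],[.575,-.02,.03]],T))
E
```

```text
now [ 0.4482 -0.0646  0.25  ] heading -68.81164610091709
shift [-0.9217  0.0191 -0.2562]
turn [-0.0029 -0.      0.0455]
[[317.3309 221.255 ]
 [474.2257 129.154 ]
 [322.6969  51.2497]]
```

View pics/w1.png

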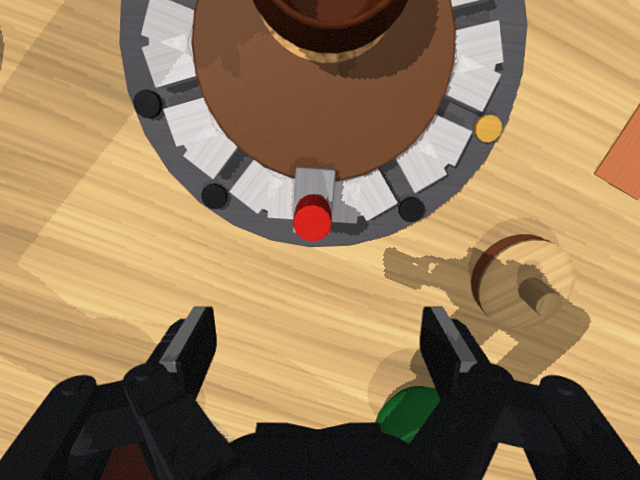

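Wrist view shows the knob top at (312,222), brass at (488,129) two steps round, and black buttons at (411,209), (214,196) and (148,103). I'll fit the turntable pose to these.

```bash
cat > fit.py <<'E'
from h import *
K=manip.calibration('wrist');T=np.load('pics/Tw1.npy');c=(K['mtx'],K['distortion'],T)
im=cv2.imread('pics/w1.png');H,S,V=cv2.split(cv2.cvtColor(im,cv2.COLOR_BGR2HSV))
roi=lambda x,y,w=24:(lambda m:(m.__setitem__((slice(y-w,y+w),slice(x-w,x+w)),True),m)[1])(np.zeros(H.shape,bool))
br=blob(roi(488,129)&(S>120)&(V>150)&(H>12)&(H<30))[0];kn=blob(roi(312,222)&(S>200)&(V>190)&((H<8)|(H>172)))[0]
bl=[blob(roi(x,y,18)&(V<42))[0] for x,y in((411,209),(214,196),(148,103))]
print(br,kn,bl)
px=np.array([kn[2],br[2],[411.,209],[214,196],[148,103]])
def model(p):
    a=p[2]+np.radians([0,72,36,-36,-72]);r=np.array([.135,.17,.17,.17,.17]);z=[.096]+[.008]*4
    return np.c_[p[0]+r*np.cos(a),p[1]+r*np.sin(a),z]
s=least_squares(lambda p:(proj(model(p),c)-px).ravel(),[.575,-.02,-2.8])
print('centre',s.x[:2],'plunger ang',np.degrees(s.x[2]),'\nres',s.fun.reshape(-1,2))
P=model(s.x);print('plunger',P[0],'brass',P[1]);print(ray(px,P[:,2],c))
a=s.x[2]+np.radians(72);print('goal plunger',s.x[:2]+.135*np.array([np.cos(a),np.sin(a)]),'goal bowl',s.x[:2]-.05*np.array([np.cos(a),np.sin(a)]))
go([*P[0,:2],.25],-70)
E
python3 fit.py
```

```text
(564, [476, 115, 26, 27], [488.4, 128.0]) (1009, [294, 206, 37, 35], [311.7, 222.9]) [(489, [399, 197, 26, 25], [411.0, 209.0]), (501, [202, 184, 26, 25], [214.4, 195.8]), (525, [134, 90, 29, 28], [147.9, 104.2])]
centre [ 0.5746 -0.021 ] plunger ang -162.82212897557133 
res [[ 0.5135  0.7227]
 [-5.0987  0.2199]
 [-2.0777 -1.7546]
 [ 2.5639 -2.0057]
 [ 3.8996  0.798 ]]
plunger [ 0.4457 -0.0609  0.096 ] brass [ 0.5722 -0.191   0.008 ]
[[ 0.4461 -0.0603  0.096 ]
 [ 0.5743 -0.1957  0.008 ]
 [ 0.4718 -0.16    0.008 ]
 [ 0.4107  0.0357  0.008 ]
 [ 0.4761  0.1217  0.008 ]]
goal plunger [ 0.5727 -0.156 ] goal bowl [0.5754 0.029 ]
now [ 0.4482 -0.0646  0.25  ] heading -68.81164610091709
shift [ 1.0637  0.0205 -4.3557]
turn [-0.0034  1.1884  0.0454]
```

Buttons stand on the 12 mm base, so their tops are at 20 mm. Refit.

```bash
sed -i 's/\[.008\]\*4/[.020]*4/' fit.py; python3 fit.py
```

```text
(564, [476, 115, 26, 27], [488.4, 128.0]) (1009, [294, 206, 37, 35], [311.7, 222.9]) [(489, [399, 197, 26, 25], [411.0, 209.0]), (501, [202, 184, 26, 25], [214.4, 195.8]), (525, [134, 90, 29, 28], [147.9, 104.2])]
centre [ 0.5753 -0.0209] plunger ang -162.82409160157934 
res [[ 0.6411 -0.1128]
 [ 0.5042  0.1305]
 [ 0.8922  0.6174]
 [-0.5442 -0.0345]
 [-1.5893 -0.1325]]
plunger [ 0.4464 -0.0607  0.096 ] brass [ 0.5729 -0.1909  0.02  ]
[[ 0.4461 -0.0603  0.096 ]
 [ 0.5728 -0.1903  0.02  ]
 [ 0.4737 -0.1558  0.02  ]
 [ 0.4146  0.0335  0.02  ]
 [ 0.4778  0.1166  0.02  ]]
goal plunger [ 0.5734 -0.1559] goal bowl [0.5761 0.0291]
now [ 0.4482 -0.0646  0.25  ] heading -68.81164610091709
shift [ 0.363   0.02   -4.2506]
turn [-0.0034  1.1884  0.0454]
```

{"name": "apply_moves", "arguments": {"moves": [[-1,0.4,0,-4.3,0,4,0],[-1,0,30,0,0,0,0],[-1,0,40,0,0,0,0],[-1,0,40,0,0,0,0],[-1,0,30,0,0,0,0],[-1,0,20,0,0,0,0],[-1,0,10,0,0,0,0],[-1,0,0,0,0,0,0],[-1,0,0,0,0,0,0]]}}

```text
time: 2.6
tool_pos: [0.4472, -0.0611, 0.0814]
tool_rot: [-0.106, 0.105, -0.699, 0.699]
contact_force: [0.5, 0.3, 0.2]
gripper_width: 0.997
```

```bash
python3 - <<'E'
from h import *
go([.4463,-.0606,.08],-72.82)
im=manip.grab_frame('wrist');im2=manip.grab_frame('scene')
cv2.imwrite('pics/w2.png',np.hstack([cv2.resize(im,(480,360)),cv2.resize(im2[170:290,225:325],(300,360),interpolation=2)]))
E
```

```text
now [ 0.4472 -0.0611  0.0814] heading -72.87427804478091
shift [ 0.7227  1.3632 -0.7923]
turn [-0.0557 -0.0542 -0.0728]
```

View pics/w2.png

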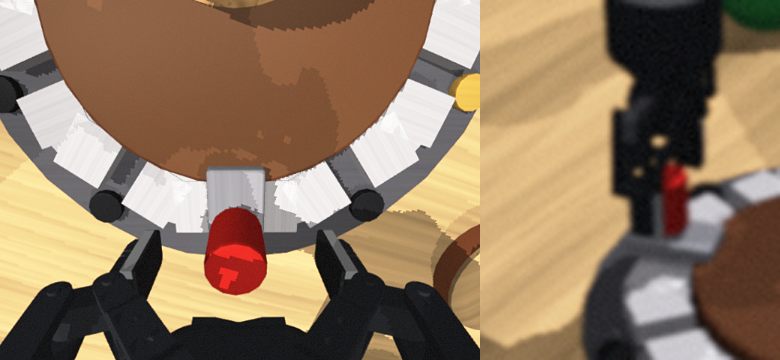

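The wrist view has the knob at (236,265), centred between the pads at about 140 and 335. Closing.

{"name": "apply_moves", "arguments": {"moves": [[-1,0.7,1,-0.6,0,0,0],[1,0,0,0,0,0,0],[1,0,0,0,0,0,0],[1,0,0,0,0,0,0],[1,0,0,0,0,0,0],[1,0,0,0,0,0,0],[1,0,0,0,0,0,0],[1,0,0,0,0,0,0],[1,0,0,0,0,0,0],[1,0,0,0,0,0,0]]}}

```text
time: 3.7
tool_pos: [0.4459, -0.0601, 0.0796]
tool_rot: [-0.106, 0.106, -0.699, 0.699]
contact_force: [-2.1, 1.0, 4.8]
gripper_width: 0.361
```

{"name": "apply_moves", "arguments": {"moves": [[1,0,-4,0,0,0,0],[1,0,-5,0,0,0,0],[1,0,-5,0,0,0,0],[1,0,-5,0,0,0,0],[1,0,-4,0,0,0,0],[1,0,0,0,0,0,0],[1,0,0,0,0,0,0],[1,0,0,0,0,0,0]]}}

```text
time: 4.5
tool_pos: [0.4457, -0.0599, 0.102]
tool_rot: [0.106, -0.106, 0.699, -0.699]
contact_force: [4.3, 0.2, -7.3]
gripper_width: 0.356
```

```bash
python3 - <<'E'
from h import *
s=manip.state();print(s['contact_force'],s['tool_pos'],s['gripper_width']);go([.5734,-.1559,.1],-.82)
print(np.linalg.norm(s['tool_pos'][:2]-[.5753,-.0209]))
E
```

```text
[ 4.2846  0.172  -7.282 ] [ 0.4457 -0.0599  0.102 ] 0.3560440945825112
now [ 0.4457 -0.0599  0.102 ] heading -72.81194578712268
shift [-93.6738   1.958  129.4704]
turn [  0.0123 -71.9919  -0.0062]
0.1353867592612567
```

{"name": "apply_moves", "arguments": {"moves": [[1,-0.08,0,4.71,0,-2,0],[1,-0.33,0,9.42,0,-4,0],[1,-0.33,0,9.42,0,-4,0],[1,-0.33,0,9.42,0,-4,0],[1,-0.33,0,9.42,0,-4,0],[1,-0.33,0,9.42,0,-4,0],[1,-0.33,0,9.42,0,-4,0],[1,-0.33,0,9.42,0,-4,0],[1,-0.33,0,9.42,0,-4,0],[1,-0.33,0,9.42,0,-4,0],[1,-0.33,0,9.42,0,-4,0],[1,-0.33,0,9.42,0,-4,0],[1,-0.33,0,9.42,0,-4,0],[1,-0.33,0,9.42,0,-4,0],[1,-0.33,0,9.42,0,-4,0],[1,-0.33,0,9.42,0,-4,0],[1,-0.33,0,9.42,0,-4,0],[1,-0.33,0,9.42,0,-4,0],[1,-0.08,0,4.71,0,-2,0],[1,0,0,0,0,0,0]]}}

```text
time: 6.5
tool_pos: [0.5719, -0.1538, 0.1007]
tool_rot: [0.496, -0.497, 0.505, -0.502]
contact_force: [0.6, 3.9, -7.2]
gripper_width: 0.36
```

```bash
python3 - <<'E'
from h import *
s=manip.state();print(s['contact_force'],s['gripper_width']);go([.5734,-.1559,.08],-.82)
d=s['tool_pos'][:2]-[.5753,-.0209];print(np.hypot(*d),np.degrees(np.arctan2(d[1],d[0])))
im=manip.grab_frame('wrist');im2=manip.grab_frame('scene')
cv2.imwrite('pics/w3.png',np.hstack([cv2.resize(im,(480,360)),cv2.resize(im2[210:345,245:365],(320,360),interpolation=2)]))
E
```

```text
[ 0.5922  3.8659 -7.1575] 0.3600550247263531
now [ 0.5719 -0.1538  0.1007] heading -0.7729487867046755
shift [ 2.1262 20.705   1.5807]
turn [ 0.2273  0.0467 -0.1615]
0.13295495102619254 -91.45263673654034
```

View pics/w3.png

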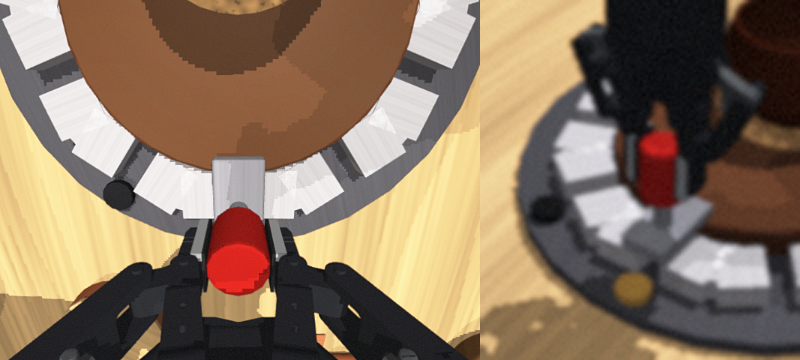

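{"name": "apply_moves", "arguments": {"moves": [[1,0.5,0,1.5,0,0,0],[1,0,0,0,0,0,0],[1,0,4,0,0,0,0],[1,0,4,0,0,0,0],[1,0,4,0,0,0,0],[1,0,3,0,0,0,0],[1,0,0,0,0,0,0]]}}

```text
time: 7.3
tool_pos: [0.5725, -0.1539, 0.086]
tool_rot: [0.496, -0.497, 0.505, -0.501]
contact_force: [-2.2, 7.3, -4.4]
gripper_width: 0.359
```

```bash
python3 - <<'E'
from h import *
s=manip.state();print(s['contact_force'],s['gripper_width']);go([.5734,-.1559,.08],-.82)
d=s['tool_pos'][:2]-[.5753,-.0209];print(np.hypot(*d),np.degrees(np.arctan2(d[1],d[0])))
E
```

```text
[-2.2017  7.3341 -4.4416] 0.3593540615996502
now [ 0.5725 -0.1539  0.086 ] heading -0.7952653058057425
shift [1.9782 6.0035 0.9057]
turn [ 0.2575  0.0243 -0.1945]
0.13305866879284792 -91.1848466896605
```

Force matches the spring curve at 6 mm of lift, so the pin is in the notch. Lower the rest and release.

{"name": "apply_moves", "arguments": {"moves": [[1,0,3,0,0,0,0],[1,0,2.5,0,0,0,0],[1,0,0,0,0,0,0],[-1,0,0,0,0,0,0],[-1,0,0,0,0,0,0],[-1,0,0,0,0,0,0],[-1,0,0,0,0,0,0],[-1,0,0,0,0,0,0],[-1,0,0,0,0,0,0],[-1,0,0,0,0,0,0],[-1,0,-20,0,0,0,0],[-1,0,-40,0,0,0,0],[-1,0,-40,0,0,0,0],[-1,0,-40,0,0,0,0],[-1,0,-30,0,0,0,0],[-1,0,-10,0,0,0,0],[-1,0,0,0,0,0,0],[-1,0,0,0,0,0,0]]}}

```text
time: 9.1
tool_pos: [0.5736, -0.1553, 0.2595]
tool_rot: [0.496, -0.497, 0.505, -0.503]
contact_force: [-0.1, -0.6, -1.2]
gripper_width: 1.0
```

```bash
python3 - <<'E'
from h import *
c=cam('wrist');np.save('pics/Tw4.npy',c[2]);im=manip.grab_frame('wrist');cv2.imwrite('pics/w4.png',im)
im2=manip.grab_frame('scene');cv2.imwrite('pics/s4.png',im2)
P=[[.5734,-.1559,.096],[.5729,-.1909,.02],[.5761,.0291,.12],[.476,.329,.033]]
print(proj(P,c),proj(P,cam('scene')))
for p in proj(P[:3],c):cv2.circle(im,tuple(int(v) for v in p),3,(255,255,0),1)
cv2.imwrite('pics/w4a.png',np.hstack([cv2.resize(im,(480,360)),cv2.resize(im2[150:345,245:445],(320,312)).copy() if 0 else cv2.copyMakeBorder(cv2.resize(im2[150:345,245:445],(320,312)),0,48,0,0,0)]))
go([.5734,-.1559,.25])
E
```

```text
[[ 316.3052  217.9739]
 [ 316.8105  229.5325]
 [ 315.6606  -57.0132]
 [ 192.1062 -349.815 ]] [[313.8061 273.7505]
 [302.6867 316.784 ]
 [364.7524 217.21  ]
 [380.5842 186.5609]]
now [ 0.5733 -0.1552  0.2587] heading -0.8146815563960667
shift [0.7088 8.6863 0.1875]
turn [ 0.256  -0.0002 -0.0987]
```

View pics/w4a.png

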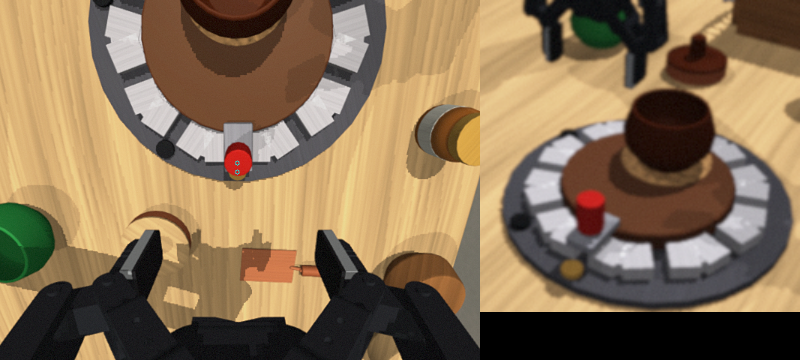

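Plunger is home at the brass mark: its knob top is within 2 px of the prediction in both views. Next, over to the dark lid.

{"name": "apply_moves", "arguments": {"moves": [[-1,-20,0,-4,0,0,0],[-1,-38,0,-8,0,0,0],[-1,-45,0,-9,0,0,0],[-1,-45,0,-9,0,0,0],[-1,-45,0,-9,0,0,0],[-1,-45,0,-9,0,0,0],[-1,-45,0,-9,0,0,0],[-1,-45,0,-9,0,0,0],[-1,-45,0,-9,0,0,0],[-1,-45,0,-9,0,0,0],[-1,-40,0,-8,0,0,0],[-1,-20,0,-4,0,0,0],[-1,0,0,0,0,0,0],[-1,0,0,0,0,0,0],[-1,0,0,0,0,0,0]]}}

```text
time: 10.7
tool_pos: [0.4849, 0.3229, 0.2612]
tool_rot: [0.496, -0.497, 0.504, -0.504]
contact_force: [0.0, -0.0, 0.0]
gripper_width: 1.0
```

```bash
python3 - <<'E'
from h import *
c=cam('wrist');np.save('pics/Tw5.npy',c[2]);im=manip.grab_frame('wrist');cv2.imwrite('pics/w5.png',im)
P=[[.476,.329,.069],[.5761,.0291,.12]]
print(proj(P,c))
go([.476,.329,.25])
E
```

```text
[[306.2012 201.4991]
 [406.6814 487.8795]]
now [0.4851 0.3227 0.2614] heading -0.8869775371484382
shift [-6.1327 11.3957 -9.1973]
turn [0.0351 0.     0.0297]
```

View pics/w5.png

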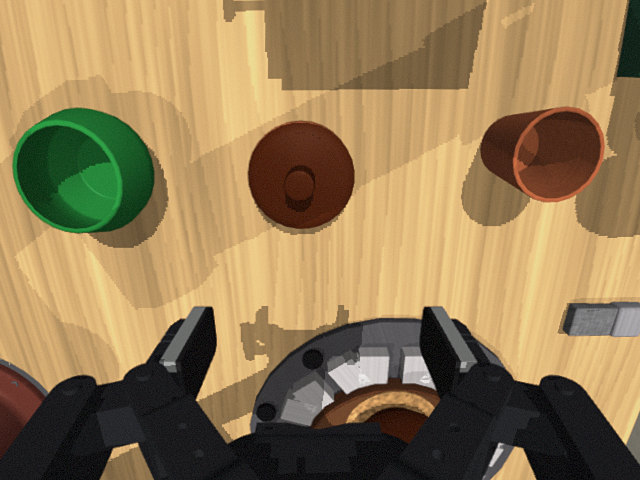

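Lid brim is centred at about (301,174), and the knob top at about (300,184). The cup and green bowl are clear of the jaws.

```bash
python3 - <<'E'
from h import *
c=cam('wrist');im=cv2.imread('pics/w5.png');H,S,V=cv2.split(cv2.cvtColor(im,cv2.COLOR_BGR2HSV))
m=np.zeros(H.shape,np.uint8);m[100:245,235:370]=1;m&=((V<115)&(S>140)&((H<12)|(H>170))).astype(np.uint8)
print(blob(m)[:2])
k,_=cv2.findContours(m,0,1);k=max(k,key=cv2.contourArea);e=cv2.fitEllipse(k);print(e)
print('brim',ray([e[0]],[.031],c),'knob',ray([[300,184]],[.069],c))
b=ray([[e[0][0]-e[1][0]/2,e[0][1]],[e[0][0]+e[1][0]/2,e[0][1]]],[.031,.031],c);print(np.linalg.norm(b[0]-b[1]))
p=(ray([e[0]],[.031],c)[0]+ray([[300,184]],[.069],c)[0])/2;p[2]=.058;go(p,-.82)
E
```

```text
[(8539, [249, 123, 105, 106], [300.9, 174.5])]
((300.84014892578125, 174.89186096191406), (104.23986053466797, 105.54451751708984), 148.2559356689453)
brim [[0.4703 0.3463 0.031 ]] knob [[0.4712 0.3447 0.069 ]]
0.10207894323198674
now [0.4851 0.3227 0.2614] heading -0.8869775371484382
shift [-22.6524 203.3905 -14.561 ]
turn [ 0.0351 -0.067   0.0297]
```

{"name": "apply_moves", "arguments": {"moves": [[-1,-11,10,-7,0,0,0],[-1,-11.6,30,-7.5,0,0,0],[-1,0,40,0,0,0,0],[-1,0,30,0,0,0,0],[-1,0,10,0,0,0,0],[-1,0,0,0,0,0,0],[-1,0,0,0,0,0,0]]}}

```text
time: 11.45
tool_pos: [0.4718, 0.3469, 0.1433]
tool_rot: [-0.497, 0.496, -0.503, 0.504]
contact_force: [0.4, 0.3, 1.0]
gripper_width: 1.001
```

```bash
python3 - <<'E'
from h import *
c=cam('wrist');np.save('pics/Tw6.npy',c[2]);im=manip.grab_frame('wrist');cv2.imwrite('pics/w6.png',im)
im2=manip.grab_frame('scene')
P=np.array([[.4708,.3455,.069],[.4708,.3455,.033],[.4708-.053,.3455,.031],[.4708+.053,.3455,.031],[.4708,.3455+.053,.031],[.4708,.3455-.053,.031]])
q=proj(P,c);print(q);go([.4708,.3455,.058])
for p in q:cv2.circle(im,tuple(int(v) for v in p),3,(255,255,0),1)
for p in proj(P,cam('scene')):cv2.circle(im2,tuple(int(round(v)) for v in p),1,(255,255,0),-1)
cv2.imwrite('pics/w6a.png',np.hstack([cv2.resize(im,(480,360)),cv2.resize(im2[130:220,340:420],(320,360),interpolation=2)]))
E
```

```text
[[313.4585 261.7379]
 [313.9142 241.0001]
 [237.627  241.1564]
 [390.3915 238.8395]
 [312.4124 162.8344]
 [315.2793 307.2733]]
now [0.4723 0.3472 0.1444] heading -0.8263417971394589
shift [ 1.889  86.3549 -1.7923]
turn [-0.2049  0.0002 -0.1217]
```

View pics/w6a.png

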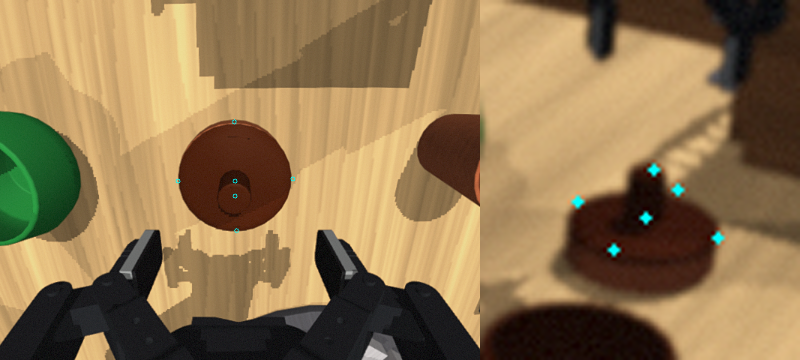

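Overlay points fall on the lid's brim in both views. Descend and grip.

{"name": "apply_moves", "arguments": {"moves": [[-1,1.5,20,-1.5,0,0,0],[-1,0,30,0,0,0,0],[-1,0,20,0,0,0,0],[-1,0,10,0,0,0,0],[-1,0,5.5,0,0,0,0],[-1,0,0,0,0,0,0],[1,0,0,0,0,0,0],[1,0,0,0,0,0,0],[1,0,0,0,0,0,0],[1,0,0,0,0,0,0],[1,0,0,0,0,0,0],[1,0,0,0,0,0,0],[1,0,0,0,0,0,0],[1,0,0,0,0,0,0],[1,0,0,0,0,0,0]]}}

```text
time: 13.05
tool_pos: [0.47, 0.3454, 0.0571]
tool_rot: [-0.497, 0.496, -0.503, 0.504]
contact_force: [-0.5, 0.9, 6.0]
gripper_width: 0.309
```

```bash
python3 -c "
from h import *
s=manip.state();print(s['contact_force'],s['gripper_width']);go([.4708,.3455,.058],-.82)"
```

```text
[-0.4507  0.8553  5.9591] 0.3085973209749386
now [0.47   0.3454 0.0571] heading -0.8133682874639209
shift [-0.1467 -0.8725  0.8142]
turn [-0.0637  0.0067 -0.0426]
```

{"name": "apply_moves", "arguments": {"moves": [[1,0,-5,0,0,0,0],[1,0,-15,0,0,0,0],[1,0,-25,0,0,0,0],[1,0,-35,0,0,0,0],[1,0,-40,0,0,0,0],[1,10,-35,2,0,0,0],[1,20,-25,5,0,0,0],[1,30,-15,8,0,0,0],[1,35,-8,10,0,0,0],[1,40,0,11,0,0,0],[1,40,0,11,0,0,0],[1,40,0,11,0,0,0],[1,40,0,11,0,0,0],[1,40,0,11,0,0,0],[1,40,0,11,0,0,0],[1,35,0,9,0,0,0],[1,25,0,5,0,0,0],[1,10,0,1,0,0,0],[1,0,0,0,0,0,0],[1,0,0,0,0,0,0]]}}

```text
time: 15.05
tool_pos: [0.5694, -0.0606, 0.2593]
tool_rot: [0.497, -0.496, 0.504, -0.503]
contact_force: [1.1, 1.0, -2.0]
gripper_width: 0.309
```

```bash
python3 - <<'E'
from h import *
s=manip.state();print(s['contact_force'],s['gripper_width'])
c=cam('wrist');np.save('pics/Tw7.npy',c[2]);im=manip.grab_frame('wrist');cv2.imwrite('pics/w7.png',im)
a=np.radians(np.arange(0,360,15))
q=proj(np.c_[.5761+.05*np.cos(a),.0291+.05*np.sin(a),a*0+.12],c);go([.5761,.0291,.26],-.82);print(q[::6])
o=im.copy()
for p in q:cv2.circle(o,tuple(int(round(v)) for v in p),1,(255,255,0),-1)
cv2.imwrite('pics/w7a.png',o)
E
```

```text
[ 1.1494  1.012  -1.9751] 0.30903930617874026
now [ 0.5694 -0.0603  0.2594] heading -0.7479386042751455
shift [-89.4708  -0.5835   5.5138]
turn [ 0.0103  0.0721 -0.0349]
[[396.4159 100.6176]
 [322.8688  20.8659]
 [250.9085 102.7266]
 [324.303  173.918 ]]
```

View pics/w7a.png

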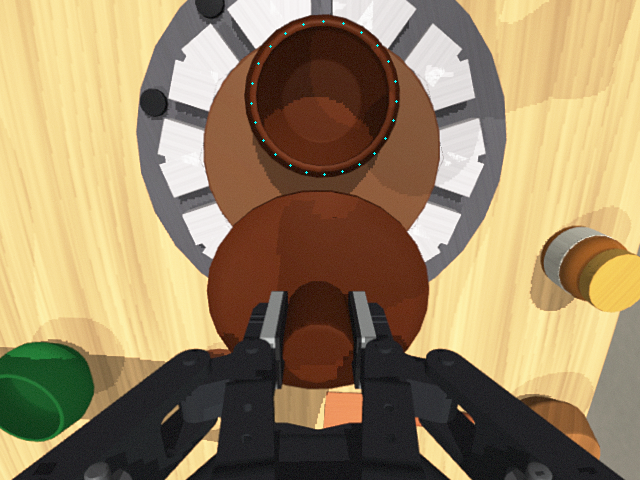

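Lid is held upright with its brim centred at about (318,289). The bowl mouth is centred at about (322,96), within 1–2 px of the prediction.

```bash
python3 - <<'E'
from h import *
c=cam('wrist')
print('bowl',ray([[322.2,96.]],[.12],c),'lid',ray([[318,289.5]],[.2594-.041+.014],c))
e=ray([[208,289],[428,289]],[.2324]*2,c);print(np.linalg.norm(e[0]-e[1]))
b=ray([[322.2,96.]],[.12],c)[0];l=ray([[318,289.5]],[.2324],c)[0];d=b-l;d[2]=0
T=Ttool();print('tool shift by lid-bowl',T[:3,:3].T@d*1e3);go([b[0],b[1],.153+.015],-.82)
E
```

```text
bowl [[0.5752 0.0329 0.12  ]] lid [[ 0.571  -0.0554  0.2324]]
0.1028172950174173
tool shift by lid-bowl [-88.3881   0.0532   3.0207]
now [ 0.5694 -0.0603  0.2594] heading -0.7479386042751455
shift [-93.2232  91.419    4.5632]
turn [ 0.0103  0.0721 -0.0349]
```

{"name": "apply_moves", "arguments": {"moves": [[1,-15,0,0.5,0,0,0],[1,-25,0,1.5,0,0,0],[1,-25,0,1.5,0,0,0],[1,-17,0,1,0,0,0],[1,-8.5,0,0,0,0,0],[1,0,15,0,0,0,0],[1,0,25,0,0,0,0],[1,0,20,0,0,0,0],[1,0,13,0,0,0,0],[1,0,5,0,0,0,0],[1,0,0,0,0,0,0],[1,0,0,0,0,0,0],[1,0,0,0,0,0,0]]}}

```text
time: 16.4
tool_pos: [0.5763, 0.0288, 0.1828]
tool_rot: [-0.497, 0.496, -0.503, 0.504]
contact_force: [-0.3, 0.3, -2.6]
gripper_width: 0.311
```

```bash
python3 - <<'E'
from h import *
s=manip.state();print(s['contact_force'],s['gripper_width']);go([.5756,.0305,.1531],-.82)
im2=manip.grab_frame('scene');im3=manip.grab_frame('side')
p=proj([[.5756,.0305,.13]],cam('side'))[0].astype(int);print(p)
cv2.imwrite('pics/w8.png',np.hstack([cv2.resize(im2[140:260,310:430],(400,400),interpolation=2),cv2.resize(im3[p[1]-60:p[1]+60,p[0]-60:p[0]+60],(400,400),interpolation=2)]))
E
```

```text
[-0.3014  0.2583 -2.5949] 0.3114182332646778
now [0.5763 0.0288 0.1828] heading -0.8209434846363707
shift [-1.6821 29.6526 -0.7905]
turn [-0.139  -0.001   0.0118]
[352 219]
```

View pics/w8.png

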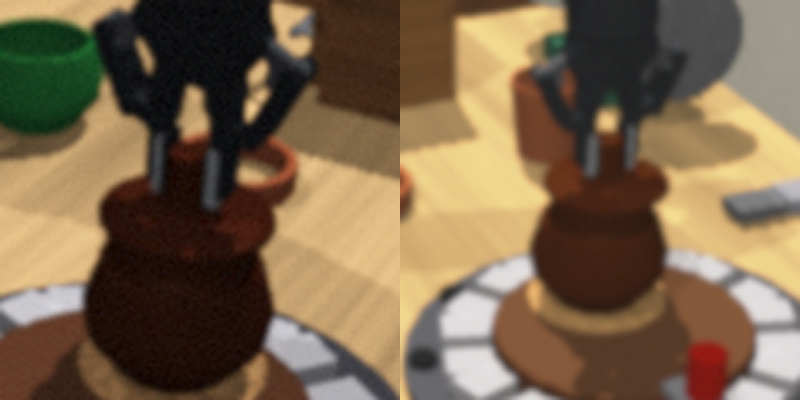

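```bash
python3 - <<'E'
from h import *
b=np.array([.5756,.0305]);p=np.array([.5763,.0288])
for n,x0,ul,ur,bl,bR in(('scene',310,100,275,86,274),('side',352-60,145,267,131,267)):
    c=cam(n);bx,lx=x0+(bl+bR)/2*.3,x0+(ul+ur)/2*.3
    q=proj([[*b,.085],[*p,.153],[b[0]+.01,b[1],.085],[b[0],b[1]+.01,.085]],c)
    print(n,'bowl seen',bx,'pred',q[0,0],'lid seen',lx,'pred',q[1,0],'px/10mm x,y',q[2,0]-q[0,0],q[3,0]-q[0,0])
E
```

```text
scene bowl seen 364.0 pred 363.6567646160962 lid seen 366.25 pred 365.9381494494797 px/10mm x,y 4.300396938165875 2.2172400499625837
side bowl seen 351.7 pred 351.54403877541756 lid seen 353.8 pred 352.86874770551515 px/10mm x,y 3.126807767331968 -1.585990414481273
```

Both bodies agree with the predictions within 1 px, so a small correction, then lower.

{"name": "apply_moves", "arguments": {"moves": [[1,-1,4,-1.3,0,0,0],[1,0,6,0,0,0,0],[1,0,6,0,0,0,0],[1,0,5,0,0,0,0],[1,0,3,0,0,0,0],[1,0,2,0,0,0,0],[1,0,0,0,0,0,0],[1,0,0,0,0,0,0]]}}

```text
time: 17.3
tool_pos: [0.5743, 0.03, 0.1555]
tool_rot: [-0.497, 0.496, -0.503, 0.504]
contact_force: [-1.0, -0.3, -1.6]
gripper_width: 0.311
```

{"name": "apply_moves", "arguments": {"moves": [[1,0,1,0,0,0,0],[1,0,0,0,0,0,0],[1,0,0.7,0,0,0,0],[1,0,0,0,0,0,0],[1,0,0,0,0,0,0]]}}

```text
time: 17.8
tool_pos: [0.5742, 0.03, 0.1536]
tool_rot: [-0.496, 0.496, -0.504, 0.504]
contact_force: [-0.2, -0.4, -1.2]
gripper_width: 0.309
```

{"name": "apply_moves", "arguments": {"moves": [[1,0,0.5,0,0,0,0],[1,0,0,0,0,0,0],[1,0,0,0,0,0,0]]}}

```text
time: 18.1
tool_pos: [0.5742, 0.03, 0.1531]
tool_rot: [-0.496, 0.496, -0.503, 0.504]
contact_force: [0.6, -0.0, -1.9]
gripper_width: 0.308
```

{"name": "apply_moves", "arguments": {"moves": [[1,0,0.5,0,0,0,0],[1,0,0,0,0,0,0],[1,0,0,0,0,0,0]]}}

```text
time: 18.4
tool_pos: [0.5743, 0.03, 0.1531]
tool_rot: [-0.496, 0.496, -0.503, 0.504]
contact_force: [-2.1, -0.2, 3.0]
gripper_width: 0.308
```

{"name": "apply_moves", "arguments": {"moves": [[1,0,0.5,0,0,0,0],[1,0,0,0,0,0,0],[1,0,0,0,0,0,0]]}}

```text
time: 18.7
tool_pos: [0.5744, 0.03, 0.153]
tool_rot: [-0.497, 0.496, -0.503, 0.504]
contact_force: [-3.6, 0.7, 5.4]
gripper_width: 0.314
```

Contact came at 0.153 m, exactly the seated height. Ease off slightly and release.

{"name": "apply_moves", "arguments": {"moves": [[1,0,-0.4,0,0,0,0],[-0.2,0,0,0,0,0,0],[-0.2,0,0,0,0,0,0],[-0.2,0,0,0,0,0,0],[-0.2,0,0,0,0,0,0],[-0.2,0,0,0,0,0,0],[-0.2,0,-5,0,0,0,0],[-0.2,0,-15,0,0,0,0],[-0.2,0,-25,0,0,0,0],[-0.2,0,-35,0,0,0,0],[-0.2,0,-35,0,0,0,0],[-0.2,0,-25,0,0,0,0],[-0.2,0,-10,0,0,0,0],[-0.2,0,0,0,0,0,0],[-0.2,0,0,0,0,0,0]]}}

```text
time: 20.2
tool_pos: [0.5737, 0.0301, 0.3014]
tool_rot: [0.496, -0.497, 0.504, -0.503]
contact_force: [-0.3, 0.2, -0.6]
gripper_width: 0.6
```

```bash
python3 - <<'E'
from h import *
s=manip.state();print(s['time'],s['tool_pos'],s['contact_force'],s['gripper_width'])
c=cam('wrist');w=manip.grab_frame('wrist');a=manip.grab_frame('scene');b=manip.grab_frame('side')
P=[[.5752,.0302,.165],[.5734,-.1559,.096]]
for im,cc in((w,c),(a,cam('scene')),(b,cam('side'))):
    for p in proj(P,cc):cv2.circle(im,tuple(int(round(v)) for v in p),1,(255,255,0),-1)
cv2.imwrite('pics/fin.png',np.hstack([cv2.resize(w,(400,300)),cv2.resize(a[140:350,240:450],(300,300)),])) 
r=lambda i:cv2.resize(i,(400,300))
cv2.imwrite('pics/fin.png',np.vstack([np.hstack([r(w),r(a[160:340,230:470])]),np.hstack([r(a),r(b[170:320,270:470])])]))
E
```

```text
20.2 [0.5737 0.0301 0.3014] [-0.302   0.1933 -0.5557] 0.6004441320873879
```

View pics/fin.png

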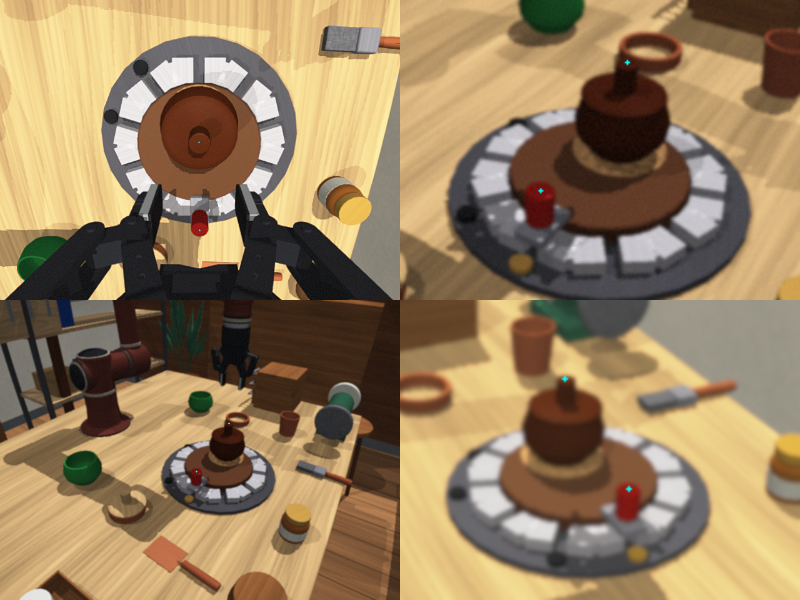

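The final views show the lid flat and centred on the bowl, with its knob top on the seated prediction. The plunger is home at the brass button, the robot is clear, and the bystanders are in place.

```bash
python3 -c "
from plant import manip
print(manip.job_done())"
```

```text
the job is handed in; nothing more can be done
None
```

I finished the job and handed it in at about 20 s of the 64 s allowed.

- **Plunger:** I lifted it about 22 mm, carried it round +72° to the brass button, lowered it into the notch and released it. The force followed the spring curve on the way down. Afterwards its knob top matched the "home" prediction in the scene, side and wrist pictures.
- **Lid:** I took the dark chestnut lid off its rest and lowered it onto the bowl in sub-millimetre steps. Contact came at TCP z = 0.153 m, the height predicted for seating. The push was about 5 N at most before I released it.
- **Last checks:** The final pictures show the lid flat and centred and the bowl on its cork pad. The gripper was about 15 cm above, with near-zero force reading. The cup and spatula were unmoved. The pale lid lay in the arm's shadow, so I could only see that it was in place; the arm crossed that side well above it.
- **Disagreements:**
  - My first estimate of the lid position, from the scene camera, was about 15 mm off in y from the wrist view. I used the wrist value, and its outline then matched the lid in both pictures.
  - My first turntable fit missed the 12 mm base under the buttons. After I corrected that, it fitted to within about 1.6 px.

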